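# Snap the grease coupler onto the bearing's tilted nipple and hold it

### The job

Pick up the orange-gripped grease coupler and press its open nose squarely, in line with the nipple's slant, onto the brass grease nipple of the green bearing block until it snaps on, and keep pushing it fully home against the valve spring, nose down on the brass collar. Be gentle: the coupler must never bear on the block or its nipple with more than 60 N, and leave the other loose things alone. Finish while still gripping the coupler and holding it pressed home; do not let go.

Things in the scene. Friction and masses are not known exactly. Their poses are not given: they have to be found in the camera images.
- coupler: Push-type grease coupler, loose, about 220 g, standing upright on its open nose; round, 118 mm long. Origin at the middle of the open mouth (lower end), z from the mouth to the capped top. Steel nose 36 mm diameter, to 42 mm. Mouth: lead-in cone 29 mm wide narrowing to a 22 mm bore over 6 mm; groove 29 mm wide from 11 to 28 mm deep; flat floor 35 mm deep.
- coupler_grip (a point): Point on the coupler's axis 84 mm from its mouth, the middle of the orange, black-banded grip: 26 mm diameter, from 42 to 110 mm; above it a black cap of 30 mm diameter up to 118 mm.
- bearing_block: Green pillow-block bearing with a steel shaft stub (shaft along its y axis, ends 84 mm apart, axis 44 mm up) on a 124 x 56 x 8 mm dark steel base plate, fixed to the desk; housing 66 mm across, top 77 mm above the desk. Origin at the middle of its underside. The nipple leans to its -x side.
- nipple: Brass grease nipple fixed to the block, 22 degrees from vertical, leaning roughly toward the robot. Origin at the middle of the upper face of its 38 mm collar, about 85 mm above the desk; z points out along its axis. A 19 mm diameter post rises 34 mm from the collar. Pushed on along the axis, the coupler is fully home when its mouth lies on the collar; the valve spring then pushes back with about 9 N.
- nipple_tip (a point): Middle of the post's top, 34 mm along the axis from the collar; the top 4 mm taper to 13 mm; axes as the nipple. 12 mm below it a catch ball sticks out 4 mm on either side (nipple +y and -y). The coupler takes about 6 to 12 N to pass the balls, is then drawn on by them, and has snapped on once its mouth is less than 6.5 mm from the collar.
- valve_pin (a joint): Spring-loaded steel valve pin, 8 mm diameter, standing 9 mm out of the nipple's tip. Value: metres pressed in along the nipple's axis; 0 free, about 0.001 when the coupler is just snapped on, 0.008 with the coupler fully home. Spring 3 N at rest, rising 0.7 N per mm.
- catch_a (a joint): Spring catch ball on the nipple's +y side. Value: metres pressed in; 0 out, about 0.0025 while it slides through the bore, 0 again once snapped into the groove. Spring 4.5 N at rest, rising 1.8 N per mm.
- catch_b (a joint): The same on the nipple's -y side.
- brass_weight: Brass weight with knob, 28 mm diameter, 31 mm tall, loose bystander; origin at the middle of its underside.
- eraser: Grey eraser in a paper sleeve, 23 x 45 x 13 mm, loose bystander; origin at the middle of its underside.
- wood_offcut: Softwood offcut, 50 x 58 x 26 mm, loose bystander; origin at the middle of its underside.

How it is judged (in metres and radians):
On the way, in this order (a step that is already met when the one before it is completed fails the run):
1. the coupler is gripped and lifted clear of the desk (height (world z) of coupler above 0.03 m and contact force between the fingers and coupler above 3 N), for 0.2 s.
2. the coupler has snapped onto the nipple, squarely (z of coupler in the frame of nipple between -0.003 and 0.0065 m and distance between coupler and nipple below 0.0085 m and angle between the z axis of coupler and the z axis of nipple, either way round below 0.12 rad and value of joint each of catch_a, catch_b below 0.0012 m), for 0.2 s.
At the end, for the whole second after the job is handed in: The coupler is on the nipple, its mouth within 2.5 mm of the collar and its axis within 0.12 rad of the nipple's, both catch balls out in its groove (pressed in less than 1.2 mm), the valve pin pressed in more than 5.5 mm, bearing on the nipple with more than 4 N, and the fingers still grip it (z of coupler in the frame of nipple between -0.003 and 0.0025 m and distance between coupler and nipple below 0.0045 m and angle between the z axis of coupler and the z axis of nipple, either way round below 0.12 rad and value of joint each of catch_a, catch_b below 0.0012 m and value of joint valve_pin above 0.0055 m and contact force between coupler and nipple above 4 N and contact force between the fingers and coupler above 3 N); the arm keeps its last pose, push and grip.
It fails at once if the coupler bears on the bearing block or its nipple with more than 60 N (contact force between coupler and bearing_block above 60 N).
It fails at once if the brass weight is moved more than 20 mm (distance of brass_weight from where it was at the start of the episode above 0.02 m).
It fails at once if the eraser is moved more than 20 mm (distance of eraser from where it was at the start of the episode above 0.02 m).
It fails at once if the wood offcut is moved more than 20 mm (distance of wood_offcut from where it was at the start of the episode above 0.02 m).
It also fails if it takes over 45 s, if anything falls off the work surface, if the arm or the gripper's body presses on something with over 40 N, if the wrist force passes 120 N, or if a joint passes its speed limit or range.

### The arm

A 6-joint arm with a two-finger parallel gripper is mounted at the origin on a cart in front of the work surface, level with it; the furniture and walls round the work are solid. World frame = base frame: x ahead of the robot, y to its left, z up, the work surface at z = 0. Lengths are in mm, angles in rad, forces in N, time in s.
With the tool pointing down it reaches from about 400 to 925 mm from the base axis. Payload 12.5 kg.
Tool frame: the origin (TCP) lies at the very end of the fingers, on their centre line; the grasp point (between the pads) lies 19 mm behind it; z points along the fingers, y is the direction in which the jaws open and shut (so a half turn about z gives the same grasp; the last joint's range is limited). The gripper opens to 95 mm and grips with 3 to 60 N. Pads are 20 mm wide; open, the fingers measure 119 mm over their backs; the gripper's body (75 mm by 180 mm) begins 59 mm behind the grasp point.
Start: joints at [1.052, 0.491, 1.559, -0, 1.092, -0.106], TCP at [250.721, 572.526, 214.661] pointing down, gripper open.
Joint ranges: [-3.1, 3.1], [-0.84, 2.19], [0.05, 2.79], [-1.13, 4.28], [0.06, 2.93], [-2.69, 2.69]. Speed limits (rad/s): [2.22, 2.22, 2.79, 3.14, 3.14, 3.14].

### API

Orientations are given as [roll, pitch, yaw] about the fixed x, y, z axes, in that order (R = Rz(yaw) Ry(pitch) Rx(roll)).
In Python, from cell import env gives the robot as it stands.
- The arm moves only by the shell command python3 -m pendant 'ROWS'. ROWS is JSON, a list that holds one entry, the list of rows, each a list of 5 numbers: the opening, from 0 (shut) to 1 (fully open), then the shift along the tool's x, y, z in m, then the turn about the tool's z in rad. A call has exactly 8 rows; each row is the pose to reach, as a shift and turn from the pose commanded when the call began, along the tool's axes at that moment; what a row does not reach only later rows make up. A row lasts 1/10 s, in which the tool goes at most 50 mm and 8.59 degrees, less where a joint would pass 70% of its speed; a pose out of reach is approached as far as the arm can. A call with a gripper value outside its range is refused whole. The fingers move at their own pace and stop on an object; the grip force is fixed at half the most. Time passes only in rows, so rows that repeat a pose let the fingers close, or fill a call up. It gives the time, the measured TCP pose, the force and the opening at its end, in the units of the state.
- env.state(): the state, without advancing time (a new reading comes with each control period).
- env.read_camera(name): name is "side" or "top" or "wrist"; returns a dict with "image" (400x640x3 uint8, blue, green, red), "range_z" (400x640 float32, mm along the optical axis (not along the pixel's ray), 0 where there is no reading), "fx", "fy", "cx", "cy" (pixels), "rvec" (rotation vector, rad) and "tvec" (3), from world to camera coordinates, as OpenCV has them; the wrist camera has in their place "tool_from_camera" (4x4, takes a point from camera to tool coordinates, whose origin is the TCP and whose axes are the flange's). Camera axes: x right, y down, z forward; pixel columns grow to the right and rows downward; lengths in mm; the calibration is good to about 2 mm. A picture is of the moment at which its call begins: read the wrist's pose just before it.
- env.job_done(): hands the job in, once; it reports no verdict.
The state is a dict: "t": time; "joints": joint angles; "qvel": joint speeds; "tau": joint torques, N m; "eef_pos": TCP position; "tcp_rot": TCP orientation; "ft_force": force on the tool from outside, world axes, zero at the start; "moment": the same for the moment, N m; "opening": opening from 0.0 (shut) to 1.0 (fully open).
Only numpy, scipy, OpenCV 4.12 (cv2) and the standard library are available. Lean on these libraries where they do the work, as an engineer would, in place of code of your own. Each camera call takes 0.05 s, during which the arm holds its last target. There are 200 camera calls.

## Working session

There is one attempt and no reset: what is moved stays moved. The work goes in short steps, Python scripts to look and compute and a shell command to move; the robot and the scene stay as the last step left them, time stands still between calls to the robot, and variables do not carry over. Pictures are saved under pics/ and viewed, about 8 in all and at most 12, crops included, and the job is handed in when it is done.

```bash
mkdir -p pics
cat > h.py <<'E'
import numpy as np,cv2
from scipy.spatial.transform import Rotation as R
from cell import env
def cam(n):
    s=env.state(); c=env.read_camera(n)
    if 'rvec' in c:
        M=R.from_rotvec(np.ravel(c['rvec'])).as_matrix(); t=np.ravel(c['tvec'])
        c['A']=M.T; c['b']=-M.T@t
    else:
        T=np.array(c['tool_from_camera']); Rt=R.from_euler('xyz',s['tcp_rot']).as_matrix()
        c['A']=Rt@T[:3,:3]; c['b']=Rt@T[:3,3]+np.array(s['eef_pos'])
    z=c['range_z']; v,u=np.indices(z.shape)
    P=np.stack([(u-c['cx'])/c['fx']*z,(v-c['cy'])/c['fy']*z,z],-1)
    c['W']=P@c['A'].T+c['b']; c['W'][z==0]=np.nan
    return c
def crop(c,u0,v0,u1,v1,f,name):
    cv2.imwrite('pics/'+name,cv2.resize(c['image'][v0:v1,u0:u1],None,fx=f,fy=f,interpolation=cv2.INTER_CUBIC))
def proj(c,p):
    q=c['A'].T@(np.array(p)-c['b']); return c['cx']+c['fx']*q[0]/q[2],c['cy']+c['fy']*q[1]/q[2]
E
python3 - <<'E'
from h import *
print(env.state())
a=cam('top');b=cam('side')
cv2.imwrite('pics/a.png',cv2.resize(np.vstack([a['image'],b['image']]),(480,600),interpolation=cv2.INTER_AREA))
np.savez('top',**a);np.savez('side',**b)
for c in(a,b):print(c['b'],c['A'][:,2],c['fx'])
E
```

```text
{'t': 0.0, 'joints': array([ 1.05243128e+00,  4.91548216e-01,  1.55947689e+00, -2.81178052e-05,
        1.09170230e+00, -1.05598860e-01]), 'qvel': array([-0.00067458, -0.00091058,  0.00034817,  0.00025888,  0.00028859,
       -0.00081307]), 'tau': array([ 2.57435444e-03, -6.12654305e+01, -2.58176994e+01,  6.93764328e-02,
        4.82794200e-02, -5.27550833e-05]), 'eef_pos': array([250.57108108, 572.28941682, 214.059351  ]), 'tcp_rot': array([-3.14046159e+00, -9.48075745e-05,  2.72883939e+00]), 'ft_force': array([ 0.37301153,  0.26010473, -0.17954136]), 'moment': array([-0.00864114, -0.00344286, -0.0337167 ]), 'opening': 0.9997848683411212}
[ 505.2482269  -144.81466154  951.80881541] [ 0.17839968 -0.00424064 -0.98394897] 453.72216576317834
[ 212.27891797 -367.31207881  960.13890265] [ 0.45256916  0.20565994 -0.86768954] 468.76721253220046
```

View pics/a.png

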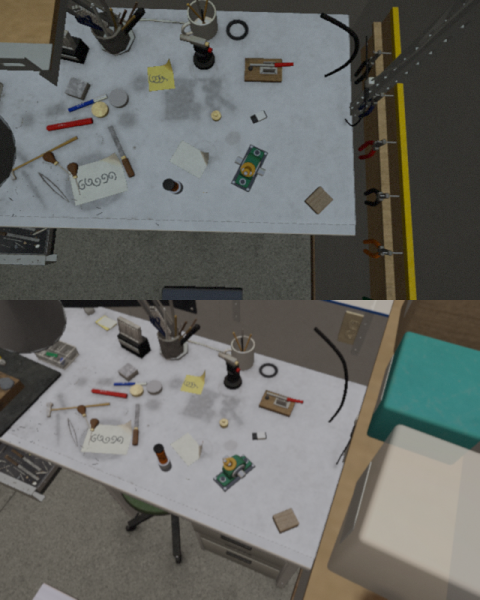

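Picture 1: coupler at about (230,248) in the top image and (216,209) in side; block at about (332,223) top / (311,227) side; weight, eraser and offcut are well clear.

Run:
```python
from h import *
a=dict(np.load('top.npz'));b=dict(np.load('side.npz'))
x=a['image'][185:275,205:365];y=b['image'][165:255,195:355]
cv2.imwrite('pics/b.png',cv2.resize(np.vstack([x,y]),None,fx=3.3,fy=3.3,interpolation=cv2.INTER_CUBIC))
W=a['W'];
for u,v in[(230,248),(228,245),(332,223),(328,228)]:print(u,v,W[v,u].round(1))
# block: points above z=85 near it
for c in(a,b):
  W=c['W'];s=(abs(W[...,0]-W[223,332][0])<90)&(abs(W[...,1]-W[223,332][1])<90)if c is a else (abs(W[...,0]-a['W'][223,332][0])<90)&(abs(W[...,1]-a['W'][223,332][1])<90)
  for lo,hi in[(4,14),(70,80),(83,100),(100,112),(112,135)]:
    m=s&(W[...,2]>lo)&(W[...,2]<hi);print(lo,m.sum(),np.median(W[m],0).round(1) if m.any() else'')
  p=a['W'][248,230];m=(np.hypot(W[...,0]-p[0],W[...,1]-p[1])<40)&(W[...,2]>108)
  print('coupler',m.sum(),W[m].mean(0),W[m].min(0),W[m].max(0))
```

```text
230 248 [563.8  15.7 118.3]
228 245 [569.3  19.9 117.4]
332 223 [ 617.1 -170.3  102.4]
328 228 [ 604.9 -162.5  123.7]
4 455 [ 608.7 -174.     7.8]
70 174 [ 638.3 -178.5   74.5]
83 152 [ 622.5 -174.2   88.4]
100 38 [ 610.1 -165.7  108.6]
112 79 [ 604.1 -164.3  116.9]
coupler 213 [568.40183     25.40889509 117.97613379] [554.30349603  11.04366703 111.59073227] [582.15850135  40.49239855 122.13021622]
4 398 [ 599.7 -181.1    7.8]
70 144 [ 632.5 -183.4   74.9]
83 111 [ 617.6 -176.2   88.5]
100 31 [ 602.5 -172.6  107.5]
112 62 [ 601.9 -164.8  116.9]
coupler 156 [567.06975398  24.72936191 117.55383843] [553.2220454   10.98664827 108.1527835 ] [582.85121082  39.79348982 122.23293025]
```

View pics/b.png

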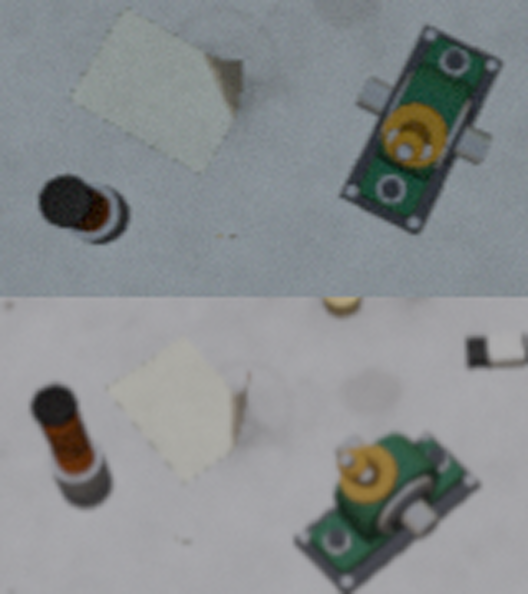

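Picture 2: coupler upright at about (567,25); the block's base-plate corners are at crop (430,27),(502,65),(415,233),(343,196). The nipple leans down-left in the top view (tip at crop (405,150), collar centre (413,135)).

Run:
```python
from h import *
a=dict(np.load('top.npz'))
def ray(c,u,v,z):
    d=c['A']@np.array([(u-c['cx'])/c['fx'],(v-c['cy'])/c['fy'],1]);return c['b']+d*(z-c['b'][2])/d[2]
k=[ray(a,205+u/3.3,185+v/3.3,8) for u,v in[(430,27),(502,65),(415,233),(343,196)]]
k=np.array(k);print(k.round(1),k.mean(0))
x=(k[0]+k[1]-k[2]-k[3]);print('yaw x',np.degrees(np.arctan2(x[1],x[0])),np.linalg.norm(x)/2)
w=cam('wrist');print(w['tool_from_camera'],w['fx'])
s=env.state();Rt=R.from_euler('xyz',s['tcp_rot']).as_matrix();print(Rt.round(3))
print('to see',Rt.T@(np.array([560,-150,330])-s['eef_pos']))
```

```text
[[ 693.4 -178.7    8. ]
 [ 670.  -225.3    8. ]
 [ 561.5 -172.     8. ]
 [ 583.5 -126.2    8. ]] [ 627.09892127 -175.53270537    8.        ]
yaw x -25.839775828228515 121.32344793460608
[[-6.17588782e-04 -9.66320773e-01 -2.57339819e-01  7.08077992e+01]
 [ 9.99997623e-01 -1.13491963e-03  1.86177599e-03 -2.48119974e-01]
 [-2.09113282e-03 -2.57338057e-01  9.66319177e-01 -1.69902324e+02]
 [ 0.00000000e+00  0.00000000e+00  0.00000000e+00  1.00000000e+00]] 293.9777298944591
[[-0.916  0.401 -0.   ]
 [ 0.401  0.916 -0.001]
 [ 0.    -0.001 -1.   ]]
to see [-573.17265535 -537.67199401 -115.4202061 ]
```

```bash
python3 -m pendant '[[[1,-0.03,-0.026,0,0],[1,-0.068,-0.058,0,0],[1,-0.106,-0.091,0,0],[1,-0.144,-0.123,0,0],[1,-0.182,-0.156,0,0],[1,-0.220,-0.188,0,0],[1,-0.258,-0.221,0,0],[1,-0.296,-0.253,0,0]]]'
python3 -m pendant '[[[1,-0.038,-0.0325,0,0],[1,-0.076,-0.065,0,0],[1,-0.114,-0.0975,0,0],[1,-0.152,-0.13,0,0],[1,-0.190,-0.1625,0,0],[1,-0.228,-0.195,0,0],[1,-0.266,-0.228,0,0],[1,-0.304,-0.260,0,0]]]'
python3 -m pendant '[[[1,-0.013,-0.01,0,-0.01],[1,-0.026,-0.02,0,-0.02],[1,-0.026,-0.02,0,-0.03],[1,-0.026,-0.02,0,-0.03],[1,-0.026,-0.02,0,-0.03],[1,-0.026,-0.02,0,-0.03],[1,-0.026,-0.02,0,-0.03],[1,-0.026,-0.02,0,-0.03]]]'
python3 - <<'E'
from h import *
w=cam('wrist');np.savez('w1',**w)
print(env.state()['eef_pos'],env.state()['tcp_rot'])
u,v=proj(w,[610,-168,105]);u,v=int(u),int(v);print(u,v)
v0=max(0,min(400-220,v-110));u0=max(0,u-130);print(u0,v0)
crop(w,u0,v0,u0+260,v0+220,2.7,'c.png')
E
```

```text
t: 0.95
eef_pos: [420.7, 220.2, 214.7]
tcp_rot: [3.141, 0.0, 2.729]
ft_force: [0.9, 0.8, 0.3]
opening: 0.997
t: 1.75
eef_pos: [595.0, -140.2, 214.5]
tcp_rot: [3.141, -0.0, 2.729]
ft_force: [0.6, 1.3, 0.1]
opening: 1.002
t: 2.55
eef_pos: [610.3, -166.4, 214.8]
tcp_rot: [3.141, 0.0, 2.759]
ft_force: [0.4, -0.3, 0.2]
opening: 0.997
[ 610.25425547 -166.47824701  214.74081326] [3.14148207e+00 1.44139403e-04 2.75914944e+00]
317 197
187 87
```

View pics/c.png

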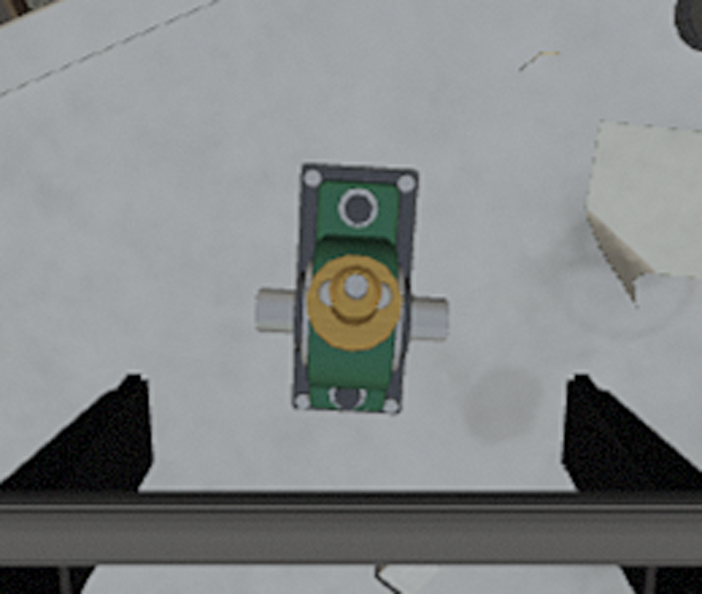

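Picture 3: pin top at crop (356,286), catch balls at (326,291)/(385,294), collar centre about (354,303), base corners at (303,164),(417,170),(401,411),(293,409).

Run:
```python
from h import *
w=dict(np.load('w1.npz'))
def ray(c,u,v,z):
    d=c['A']@np.array([(u-c['cx'])/c['fx'],(v-c['cy'])/c['fy'],1]);return c['b']+d*(z-c['b'][2])/d[2]
P=lambda u,v,z:ray(w,187+u/2.7,87+v/2.7,z)
k=np.array([P(*q,8) for q in[(303,164),(417,170),(401,411),(293,409)]]);x=k[2]+k[3]-k[0]-k[1]
print('block c',k.mean(0).round(1),'x yaw',np.degrees(np.arctan2(x[1],x[0])),np.linalg.norm(x)/2)
B=[P(326,291,105.4),P(385,294,105.4)];d=B[1]-B[0];print('balls',np.mean(B,0).round(1),'lean yaw',np.degrees(np.arctan2(d[1],d[0]))-90, np.degrees(np.arctan2(d[1],d[0]))+90)
print('pin',P(356,286,124.9).round(1),'collar',P(354,303,85).round(1))
W=w['W'];hsv=cv2.cvtColor(w['image'],cv2.COLOR_BGR2HSV)
m=(W[...,2]>75)&(W[...,2]<98)&(hsv[...,1]>110)&(hsv[...,0]<30)&(np.hypot(W[...,0]-615,W[...,1]+170)<45)
Q=W[m];
for _ in range(3):
    n=np.linalg.svd(Q-Q.mean(0),full_matrices=False)[2][2];n*=np.sign(n[2]);r=(Q-Q.mean(0))@n;Q=Q[abs(r)<1.5*r.std()+.5]
print('collar plane',len(Q),Q.mean(0).round(1),n.round(3),'tilt',np.degrees(np.arccos(n[2])),'az',np.degrees(np.arctan2(n[1],n[0])),r.std())
t=W[(W[...,2]>120)&(np.hypot(W[...,0]-605,W[...,1]+165)<30)];print('top',len(t),t.mean(0),t.max(0))
t=W[(W[...,2]>111)&(W[...,2]<119)&(np.hypot(W[...,0]-605,W[...,1]+165)<30)];print('post top',len(t),np.median(t,0))
```

```text
block c [ 630.8 -175.7    8. ] x yaw -24.97873825096352 122.34233364143427
balls [ 608.4 -165.6  105.4] lean yaw -24.969808437979367 155.03019156202063
pin [ 601.9 -162.9  124.9] collar [ 616.8 -169.6   85. ]
collar plane 493 [ 618.2 -171.2   85.7] [-0.34   0.159  0.927] tilt 22.01804702469345 az 154.941426262907 0.696024661450998
top 21107 [ 587.48410921 -157.92303449  329.89183321] [ 607.05618924 -135.04094155  345.08108178]
post top 226 [ 606.53695169 -166.33368566  115.45546563]
```

```bash
python3 -m pendant '[[[1,0.02,0.03,0,0.01],[1,0.045,0.066,0,0.02],[1,0.070,0.102,0,0.03],[1,0.095,0.138,0,0.04],[1,0.111,0.1617,0,0.054],[1,0.111,0.1617,0,0.054],[1,0.111,0.1617,0,0.054],[1,0.111,0.1617,0,0.054]]]'
python3 - <<'E'
from h import *
w=cam('wrist');np.savez('w2',**w)
s=env.state();print(s['eef_pos'],s['tcp_rot'])
W=w['W'];m=(np.hypot(W[...,0]-567,W[...,1]-25)<35)&(abs(W[...,2]-118)<4)
v,u=np.where(m);print(m.sum(),W[m].mean(0),W[m].min(0),W[m].max(0),u.min(),u.max(),v.min(),v.max())
hsv=cv2.cvtColor(w['image'],cv2.COLOR_BGR2HSV)
crop(w,int(u.mean())-90,int(max(0,v.mean()-75)),int(u.mean())+90,int(v.mean())+75,3.5,'d.png');print(int(u.mean())-90,int(v.mean())-75)
E
```

```text
t: 3.4
eef_pos: [568.0, 23.8, 214.6]
tcp_rot: [3.142, 0.0, 2.704]
ft_force: [-0.3, -0.1, -0.2]
opening: 1.002
[568.00191999  23.6562852  214.58001396] [3.14157188e+00 1.32114857e-04 2.70380141e+00]
749 [569.11008499  24.52822672 117.56820629] [554.9782408    9.81437234 114.02204533] [584.34979861  38.94185851 119.71437268] 305 335 186 216
229 126
```

View pics/d.png

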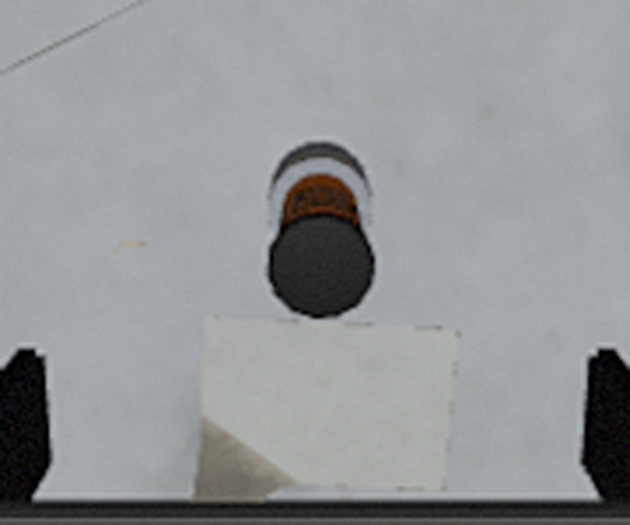

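Picture 4: coupler cap centred at crop (321,267), upright between the open fingers; its centre (569.1, 24.5) is 1–2 mm from the tool axis. Descend and grip.

```bash
python3 -m pendant '[[[1,0,0.001,0.03,0],[1,-0.0005,0.001,0.06,0],[1,-0.0005,0.001,0.09,0],[1,-0.0005,0.001,0.12,0],[1,-0.0005,0.001,0.1496,0],[1,-0.0005,0.001,0.1496,0],[0,-0.0005,0.001,0.1496,0],[0,-0.0005,0.001,0.1496,0]]]'
python3 -m pendant '[[[0,0,0,0,0],[0,0,0,0,0],[0,0,0,0,0],[0,0,0,0,0],[0,0,0,0,0],[0,0,0,0,0],[0,0,0,0,0],[0,0,0,0,0]]]'
```

```text
t: 4.25
eef_pos: [569.5, 24.9, 66.5]
tcp_rot: [3.141, 0.002, 2.704]
ft_force: [-0.5, 0.1, 0.6]
opening: 0.885
t: 5.05
eef_pos: [568.6, 25.4, 65.0]
tcp_rot: [3.142, -0.0, 2.705]
ft_force: [-0.0, -0.8, -0.7]
opening: 0.306
```

```bash
python3 -m pendant '[[[0,0,0,0,0],[0,0,0,0,0],[0,0,0,0,0],[0,0,0,0,0],[0,0,0,0.0005,0],[0,0,0,0.001,0],[0,0,0,0.001,0],[0,0,0,0.001,0]]]'
```

```text
t: 5.85
eef_pos: [569.1, 25.3, 64.9]
tcp_rot: [3.141, 0.002, 2.705]
ft_force: [-1.7, 0.1, 9.0]
opening: 0.304
```

```bash
python3 -m pendant '[[[0,0.004,0,-0.0007,0],[0,0.008,0,-0.0012,0],[0,0.012,0,-0.0015,0],[0,0.0164,0,-0.0018,0],[0,0.021,0,-0.0017,0],[0,0.025,0,-0.0015,0],[0,0.029,0,-0.001,0],[0,0.033,0,-0.0005,0]]]'
python3 - <<'E'
from h import *
b=cam('side');u,v=proj(b,[555,35,50]);u,v=int(u),int(v)
a=cam('top');p,q=proj(a,[555,35,50]);p,q=int(p),int(q)
x=b['image'][v-60:v+60,u-60:u+60];y=a['image'][q-60:q+60,p-60:p+60]
cv2.imwrite('pics/e.png',cv2.resize(np.hstack([x,y]),None,fx=3.3,fy=3.3,interpolation=cv2.INTER_CUBIC))
print(u,v,p,q,env.state()['ft_force'],env.state()['moment'],env.state()['eef_pos'])
E
```

```text
t: 6.65
eef_pos: [538.3, 39.5, 64.5]
tcp_rot: [3.142, -0.0, 2.705]
ft_force: [-0.2, 0.3, 5.4]
opening: 0.304
210 215 226 254 [ 1.27704434 -0.0518817   4.93538371] [-0.0103144  -0.07909894  0.03780508] [537.9979151   39.64902235  64.45362423]
```

View pics/e.png

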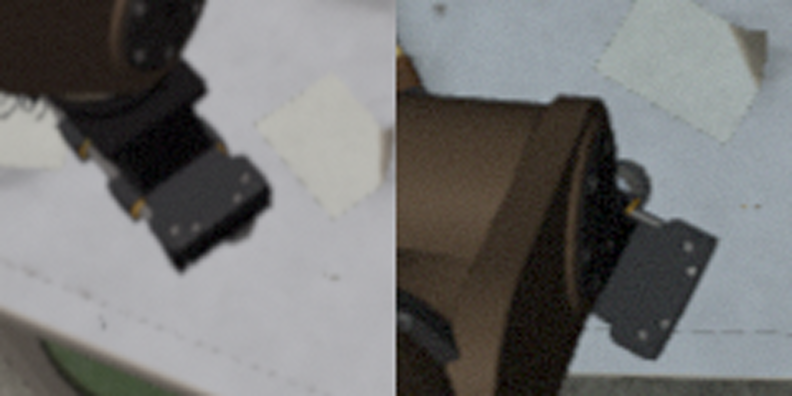

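Picture 5: the gripper hides the coupler in both fixed cameras (a bit of nose visible at (630,180) in the top half). Lift and check with the wrist camera.

```bash
python3 -m pendant '[[[0,0,0,-0.02,0],[0,0,0,-0.05,0],[0,0,0,-0.09,0],[0,0,0,-0.13,0],[0,0,0,-0.16,0],[0,0,0,-0.16,0],[0,0,0,-0.16,0],[0,0,0,-0.16,0]]]'
python3 - <<'E'
from h import *
w=cam('wrist');np.savez('w3',**w)
print(env.state()['eef_pos'],env.state()['ft_force'])
crop(w,220,80,420,280,3,'f.png')
s=env.state();T=np.array(w['tool_from_camera'])
z=w['range_z']
for y,x in [(y,320) for y in range(100,280,8)]:
    p=T[:3,:3]@np.array([(x-w['cx'])/w['fx']*z[y,x],(y-w['cy'])/w['fy']*z[y,x],z[y,x]])+T[:3,3];print(x,y,p.round(1))
E
```

```text
t: 7.55
eef_pos: [537.8, 39.4, 222.7]
tcp_rot: [-3.14, -0.003, 2.705]
ft_force: [-0.9, 0.2, -2.2]
opening: 0.309
[537.87227989  39.35922495 222.69564904] [-0.18897831 -0.36167382 -2.45729703]
320 100 [150.7   6.  964.9]
320 108 [ 88.8   1.9 223. ]
320 116 [ 79.    1.9 224.9]
320 124 [ 69.    1.9 223.4]
320 132 [ 58.9   2.  224.8]
320 140 [ 48.7   1.9 223.6]
320 148 [ 38.3   2.  223.6]
320 156 [ 27.9   2.  223.1]
320 164 [ 17.3   2.  222.8]
320 172 [  6.4   2.  222.9]
320 180 [ -5.    2.  225.6]
320 188 [-15.7   2.  223.1]
320 196 [-27.1   2.  223.9]
320 204 [-38.1   2.  222.1]
320 212 [-50.1   2.  223.4]
320 220 [-6.4  1.1 59. ]
320 228 [-0.7  0.9 24.5]
320 236 [-1.8  0.8 12.2]
320 244 [  3.7   0.7 -13.8]
320 252 [  7.3   0.6 -32.4]
320 260 [ 11.9   0.5 -50.7]
320 268 [  8.3   0.5 -51.3]
320 276 [ 28.2   0.2 -93.9]
```

View pics/f.png

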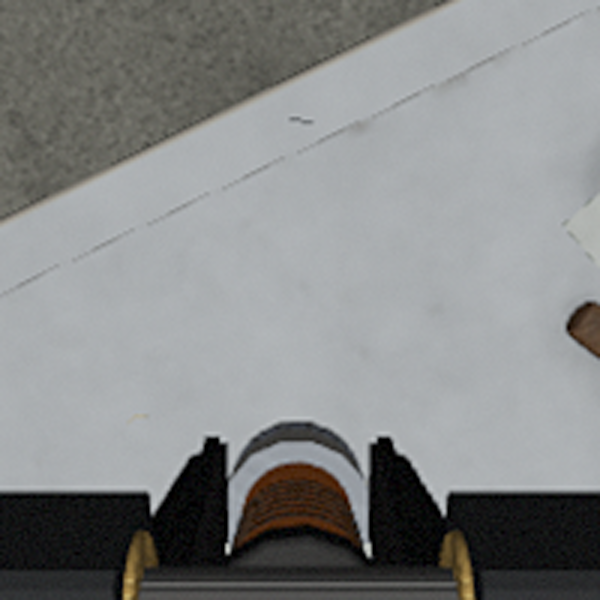

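Picture 6: coupler held centrally, tilted the right way but the profile says only about 10°. Let me fit it and repeat the desk drag with more push.

```bash
cat >> h.py <<'E'
from scipy.optimize import least_squares
def fit(w,pr=True):
    "coupler in the grip: tilt about tool y, mouth centre, in tool frame"
    T=np.array(w['tool_from_camera']);z=w['range_z'];v,u=np.indices(z.shape)
    P=np.stack([(u-w['cx'])/w['fx']*z,(v-w['cy'])/w['fy']*z,z],-1)@T[:3,:3].T+T[:3,3]
    hsv=cv2.cvtColor(w['image'],cv2.COLOR_BGR2HSV)
    near=(z>0)&(P[...,2]<110)&(P[...,2]>-45)&(abs(P[...,1])<20)&(abs(P[...,0])<60)
    o=P[near&(hsv[...,1]>120)&(hsv[...,0]<25)&(abs(P[...,1])<10)]
    n=P[near&(hsv[...,1]<70)&(hsv[...,2]>90)&(P[...,2]>10)&(abs(P[...,1])<14)]
    def res(p):
        t=p[0];ax=np.array([np.sin(t),0,-np.cos(t)]);c=np.array([p[1],p[2],-19.])
        d=lambda Q:np.linalg.norm(np.cross(Q-c,ax),axis=1)
        return np.r_[d(o)-13,d(n)-18]
    r=least_squares(res,[.2,0,0],loss='soft_l1')
    t,x,y=r.x
    print('fit n',len(o),len(n),'tilt deg %.1f x %.1f y %.1f'%(np.degrees(t),x,y),'rms',np.sqrt(np.mean(r.fun**2)).round(2))
    return t,x,y
E
python3 - <<'E'
from h import *
w=dict(np.load('w3.npz'));fit(w)
print(env.state()['eef_pos'])
E
python3 -m pendant '[[[0,-0.01,0,0.03,0],[0,-0.02,0,0.07,0],[0,-0.02,0,0.11,0],[0,-0.02,0,0.145,0],[0,-0.02,0,0.153,0],[0,-0.02,0,0.153,0],[0,-0.02,0,0.153,0],[0,-0.02,0,0.153,0]]]'
```

```text
fit n 571 421 tilt deg 14.1 x -8.8 y -0.3 rms 1.6
[537.87227989  39.35922495 222.69564904]
t: 8.4
eef_pos: [557.6, 30.9, 73.1]
tcp_rot: [3.141, 0.002, 2.705]
ft_force: [-0.6, 0.2, -2.6]
opening: 0.303
```

Run:
```python
from h import *
w=dict(np.load('w3.npz'));T=np.array(w['tool_from_camera'])
def pv(p):
    q=T[:3,:3].T@(np.array(p)-T[:3,3]);return w['cy']+w['fy']*q[1]/q[2]
def pt(t,x,s,r): # s along axis from mouth, front side radius r
    ax=np.array([np.sin(t),0,-np.cos(t)]);e=np.array([np.cos(t),0,np.sin(t)])
    return np.array([x,0,-19])+ax*(s-84)+e*r
for t in(0,8,12,16,20,24):
    for x in(-8,-4,0,4):
        print(t,x,'mouth %.1f orange/nose %.1f ledge %.1f'%tuple(pv(pt(np.radians(t),x,s,r)) for s,r in((0,18),(42,13),(42,18))))
print([ (round(w['W'][v,320][2],1)) for v in range(216,262,4)])
```

```text
0 -8 mouth 198.8 orange/nose 221.0 ledge 214.1
0 -4 mouth 194.1 orange/nose 215.5 ledge 208.5
0 0 mouth 189.3 orange/nose 209.9 ledge 202.9
0 4 mouth 184.6 orange/nose 204.3 ledge 197.2
8 -8 mouth 212.0 orange/nose 228.5 ledge 221.4
8 -4 mouth 207.4 orange/nose 223.1 ledge 216.0
8 0 mouth 202.8 orange/nose 217.6 ledge 210.5
8 4 mouth 198.1 orange/nose 212.1 ledge 204.9
12 -8 mouth 218.6 orange/nose 232.3 ledge 225.3
12 -4 mouth 214.1 orange/nose 227.0 ledge 219.9
12 0 mouth 209.6 orange/nose 221.6 ledge 214.4
12 4 mouth 205.0 orange/nose 216.1 ledge 208.9
16 -8 mouth 225.4 orange/nose 236.3 ledge 229.2
16 -4 mouth 221.0 orange/nose 231.0 ledge 223.9
16 0 mouth 216.5 orange/nose 225.6 ledge 218.5
16 4 mouth 211.9 orange/nose 220.2 ledge 213.1
20 -8 mouth 232.2 orange/nose 240.4 ledge 233.3
20 -4 mouth 227.8 orange/nose 235.1 ledge 228.0
20 0 mouth 223.4 orange/nose 229.8 ledge 222.7
20 4 mouth 218.9 orange/nose 224.4 ledge 217.3
24 -8 mouth 239.2 orange/nose 244.5 ledge 237.4
24 -4 mouth 234.8 orange/nose 239.3 ledge 232.2
24 0 mouth 230.4 orange/nose 234.0 ledge 226.9
24 4 mouth 225.9 orange/nose 228.6 ledge 221.5
[np.float64(-1.5), np.float64(163.6), np.float64(184.4), np.float64(198.1), np.float64(198.3), np.float64(210.5), np.float64(223.9), np.float64(236.4), np.float64(248.0), np.float64(255.1), np.float64(271.4), np.float64(273.4)]
```

```bash
python3 -m pendant '[[[0,0,0,0.002,0],[0,0,0,0.004,0],[0,0,0,0.005,0],[0,0,0,0.006,0],[0,0,0,0.007,0],[0,0,0,0.008,0],[0,0,0,0.008,0],[0,0,0,0.008,0]]]'
```

```text
t: 9.2
eef_pos: [558.1, 30.7, 65.2]
tcp_rot: [3.14, 0.003, 2.705]
ft_force: [-1.2, 0.0, 14.8]
opening: 0.304
```

```bash
python3 -m pendant '[[[0,0.003,0,0,0],[0,0.006,0,0.0003,0],[0,0.009,0,0.0008,0],[0,0.012,0,0.0014,0],[0,0.015,0,0.0019,0],[0,0.018,0,0.0025,0],[0,0.021,0,0.003,0],[0,0.023,0,0.0034,0]]]'
python3 -m pendant '[[[0,0,0,-0.02,0],[0,0,0,-0.05,0],[0,0,0,-0.09,0],[0,0,0,-0.13,0],[0,0,0,-0.15,0],[0,0,0,-0.15,0],[0,0,0,-0.15,0],[0,0,0,-0.15,0]]]'
python3 - <<'E'
from h import *
w=cam('wrist');np.savez('w4',**w)
print(env.state()['eef_pos'],env.state()['ft_force']);fit(w)
crop(w,260,200,380,270,5,'g.png')
E
```

```text
t: 10.0
eef_pos: [536.7, 40.7, 61.2]
tcp_rot: [3.141, 0.002, 2.705]
ft_force: [-1.6, 1.3, 7.6]
opening: 0.301
t: 10.8
eef_pos: [535.3, 40.6, 208.5]
tcp_rot: [-3.141, -0.002, 2.705]
ft_force: [-0.1, -0.2, -2.2]
opening: 0.305
[535.4017787   40.56953572 208.51723215] [-0.45976351 -1.09064363 -1.89993012]
fit n 185 402 tilt deg 12.4 x 13.0 y 0.2 rms 3.93
```

View pics/g.png

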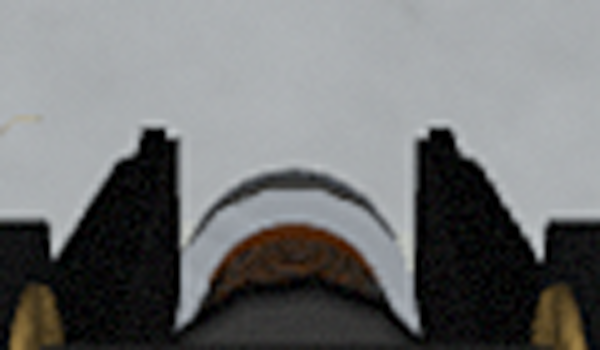

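Picture 7: mouth rim at v≈234 and nose/grip edge at v≈244.8 in the full image, which matches a tilt of about 19.5° pivoting near the cap; mouth centre ≈ (-39, 0, 60) in the tool frame. Move to just above the nipple.

```bash
python3 -m pendant '[[[0,-0.008,-0.012,0,0],[0,-0.024,-0.036,0,0],[0,-0.042,-0.064,0,0],[0,-0.06,-0.092,0,0],[0,-0.078,-0.119,0,0],[0,-0.092,-0.14,0,0],[0,-0.100,-0.152,0,0],[0,-0.1024,-0.1562,0,0]]]'
python3 -m pendant '[[[0,0,0,0.002,0],[0,0,0,0.004,0],[0,0,0,0.006,0],[0,0,0,0.006,0],[0,0,0,0.006,0],[0,0,0,0.006,0],[0,0,0,0.006,0],[0,0,0,0.006,0]]]'
python3 - <<'E'
from h import *
s=env.state();print(s['eef_pos'],s['ft_force'])
w=cam('wrist');b=cam('side');a=cam('top')
u,v=map(int,proj(b,[600,-162,120]));p,q=map(int,proj(a,[600,-162,120]))
x=cv2.resize(b['image'][v-40:v+40,u-40:u+40],(400,400),interpolation=2);y=cv2.resize(w['image'][180:260,280:360],(400,400),interpolation=2)
cv2.imwrite('pics/i.png',np.hstack([x,y]));print(u,v)
E
```

```text
t: 11.65
eef_pos: [562.6, -145.8, 209.3]
tcp_rot: [-3.142, -0.001, 2.703]
ft_force: [-0.9, 0.9, -2.2]
opening: 0.305
t: 12.45
eef_pos: [562.7, -144.2, 204.2]
tcp_rot: [3.141, 0.0, 2.705]
ft_force: [0.3, 0.1, -2.5]
opening: 0.307
[ 562.72452266 -144.24758027  204.21729074] [ 0.26384355  0.06838842 -2.50661483]
299 215
```

View pics/i.png

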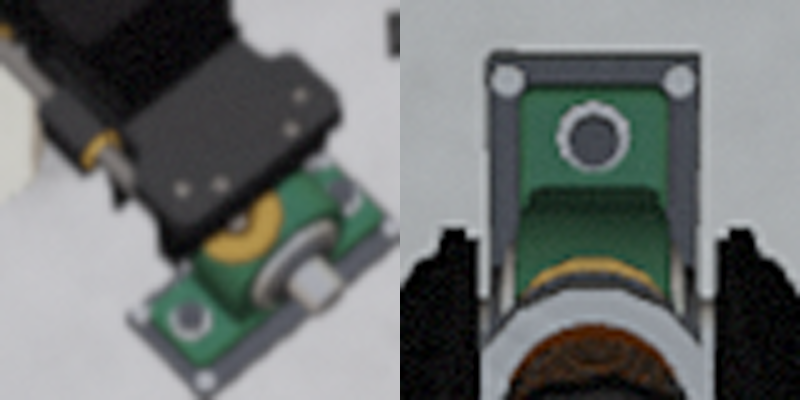

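Picture 8: in the wrist view the coupler (centre x≈592 in the crop) sits laterally right over the collar (≈594) and block. Now enter along the slant.

```bash
python3 -m pendant '[[[0,0,0,0.004,0],[0,0,0,0.008,0],[0,-0.002,0,0.013,0],[0,-0.004,0,0.018,0],[0,-0.006,0,0.023,0],[0,-0.0068,0,0.0257,0],[0,-0.0068,0,0.0257,0],[0,-0.0068,0,0.0257,0]]]'
python3 -m pendant '[[[0,0.001,0,0.001,0],[0,0.001,0,0.002,0],[0,0.001,0,0.004,0],[0,0.001,0,0.0055,0],[0,0.001,0,0.007,0],[0,0.001,0,0.007,0],[0,0.001,0,0.007,0],[0,0.001,0,0.007,0]]]'
```

```text
t: 13.4
eef_pos: [568.9, -147.2, 178.4]
tcp_rot: [3.142, -0.0, 2.705]
ft_force: [-0.9, 0.5, -2.1]
opening: 0.304
t: 14.2
eef_pos: [568.0, -146.7, 171.4]
tcp_rot: [3.141, 0.0, 2.705]
ft_force: [0.1, 0.8, -2.3]
opening: 0.303
```

```bash
python3 -m pendant '[[[0,-0.0003,0,0.001,0],[0,-0.0005,0,0.002,0],[0,-0.0008,0,0.003,0],[0,-0.0012,0,0.004,0],[0,-0.0015,0,0.005,0],[0,-0.002,0,0.006,0],[0,-0.002,0,0.006,0],[0,-0.002,0,0.006,0]]]'
```

```text
t: 15.0
eef_pos: [569.8, -147.6, 165.4]
tcp_rot: [3.141, 0.0, 2.705]
ft_force: [0.2, -0.4, -2.0]
opening: 0.307
```

```bash
python3 -m pendant '[[[0,-0.0002,0,0.001,0],[0,-0.0005,0,0.002,0],[0,-0.0008,0,0.003,0],[0,-0.0012,0,0.004,0],[0,-0.0016,0,0.005,0],[0,-0.002,0,0.006,0],[0,-0.002,0,0.006,0],[0,-0.002,0,0.006,0]]]'
python3 -c "
from h import *
s=env.state();print(s['ft_force'],s['moment'])"
```

```text
t: 15.8
eef_pos: [571.7, -148.4, 159.8]
tcp_rot: [3.141, 0.001, 2.705]
ft_force: [-2.2, 1.0, 4.9]
opening: 0.307
[-2.1725927   1.02373479  4.94548168] [ 0.06489332  0.29437087 -0.00241273]
```

```bash
python3 -m pendant '[[[0,-0.0002,0,0.0006,0],[0,-0.0005,0,0.0012,0],[0,-0.0007,0,0.0018,0],[0,-0.001,0,0.0024,0],[0,-0.0012,0,0.003,0],[0,-0.0014,0,0.0036,0],[0,-0.0016,0,0.004,0],[0,-0.0016,0,0.004,0]]]'
python3 -m pendant '[[[0,-0.0002,0,0.0006,0],[0,-0.0005,0,0.0012,0],[0,-0.0007,0,0.0018,0],[0,-0.001,0,0.0024,0],[0,-0.0012,0,0.003,0],[0,-0.0014,0,0.0036,0],[0,-0.0016,0,0.004,0],[0,-0.0016,0,0.004,0]]]'
```

```text
t: 16.6
eef_pos: [573.0, -149.1, 155.1]
tcp_rot: [3.142, -0.0, 2.705]
ft_force: [-0.2, 1.0, -1.0]
opening: 0.305
t: 17.4
eef_pos: [574.4, -149.8, 150.9]
tcp_rot: [3.142, -0.0, 2.705]
ft_force: [2.4, -0.9, -7.9]
opening: 0.306
```

```bash
python3 -m pendant '[[[0,-0.0002,0,0.0006,0],[0,-0.0005,0,0.0012,0],[0,-0.0007,0,0.0018,0],[0,-0.001,0,0.0024,0],[0,-0.0012,0,0.003,0],[0,-0.0014,0,0.0036,0],[0,-0.0016,0,0.004,0],[0,-0.0016,0,0.004,0]]]'
python3 -m pendant '[[[0,-0.0002,0,0.0005,0],[0,-0.0004,0,0.001,0],[0,-0.0006,0,0.0015,0],[0,-0.0008,0,0.002,0],[0,-0.0008,0,0.002,0],[0,-0.0008,0,0.002,0],[0,-0.0008,0,0.002,0],[0,-0.0008,0,0.002,0]]]'
```

```text
t: 18.2
eef_pos: [576.0, -150.4, 147.7]
tcp_rot: [3.141, 0.0, 2.705]
ft_force: [-1.1, -0.8, 1.6]
opening: 0.305
t: 19.0
eef_pos: [576.6, -150.8, 145.4]
tcp_rot: [3.141, 0.0, 2.705]
ft_force: [-1.3, -0.7, 3.4]
opening: 0.305
```

```bash
python3 -m pendant '[[[0,-0.0002,0,0.0005,0],[0,-0.0004,0,0.001,0],[0,-0.0006,0,0.0015,0],[0,-0.0008,0,0.002,0],[0,-0.0008,0,0.002,0],[0,-0.0008,0,0.002,0],[0,-0.0008,0,0.002,0],[0,-0.0008,0,0.002,0]]]'
python3 -m pendant '[[[0,-0.0002,0,0.0005,0],[0,-0.0004,0,0.001,0],[0,-0.0006,0,0.0015,0],[0,-0.0008,0,0.002,0],[0,-0.0008,0,0.002,0],[0,-0.0008,0,0.002,0],[0,-0.0008,0,0.002,0],[0,-0.0008,0,0.002,0]]]'
```

```text
t: 19.8
eef_pos: [577.4, -151.1, 143.4]
tcp_rot: [3.142, 0.0, 2.705]
ft_force: [-2.2, -0.4, 4.3]
opening: 0.304
t: 20.6
eef_pos: [577.9, -151.3, 142.1]
tcp_rot: [3.141, 0.0, 2.705]
ft_force: [-5.4, 0.9, 13.0]
opening: 0.306
```

```bash
python3 -m pendant '[[[0,0,0,0.0003,0],[0,-0.0002,0,0.0005,0],[0,-0.0003,0,0.0007,0],[0,-0.0003,0,0.0007,0],[0,-0.0003,0,0.0007,0],[0,-0.0003,0,0.0007,0],[0,-0.0003,0,0.0007,0],[0,-0.0003,0,0.0007,0]]]'
python3 - <<'E'
from h import *
s=env.state();print(s['eef_pos'],s['ft_force'],s['moment'])
w=cam('wrist');b=cam('side')
u,v=map(int,proj(b,[600,-162,110]))
x=cv2.resize(b['image'][v-40:v+40,u-40:u+40],(400,400),interpolation=2);y=cv2.resize(w['image'][180:260,280:360],(400,400),interpolation=2)
cv2.imwrite('pics/j.png',np.hstack([x,y]))
E
```

```text
t: 21.4
eef_pos: [578.0, -151.4, 142.1]
tcp_rot: [3.142, 0.0, 2.705]
ft_force: [-9.5, 2.3, 18.9]
opening: 0.303
[ 577.99651906 -151.38880488  142.07353917] [-9.46486205  2.31401637 18.94877649] [ 0.31337123  1.36067444 -0.07889916]
```

View pics/j.png

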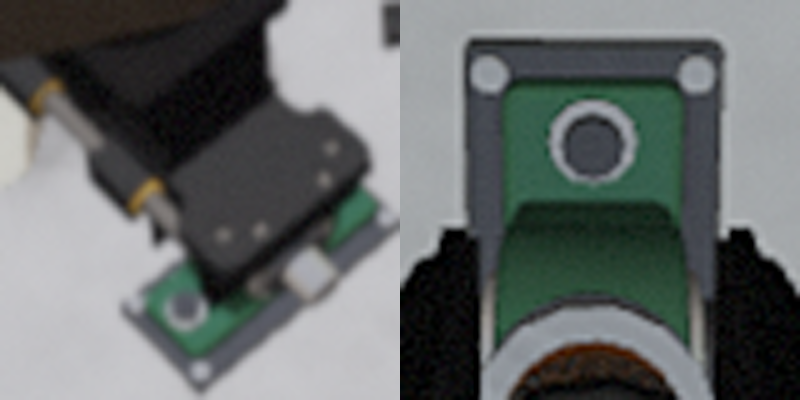

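```bash
python3 -c "
from h import *
print(env.state()['ft_force'],env.state()['eef_pos']);print(env.job_done());print(env.state()['ft_force'],env.state()['opening'],env.state()['t'])"
```

```text
[-9.19018484  2.85027178 18.63085288] [ 577.97424808 -151.36606028  142.05668737]
the job is handed in; nothing more can be done
None
the job is handed in; nothing more can be done
```

The coupler is on the nipple, pressed down to the collar and still gripped, and the job is handed in. No verdict was reported. The clock read about 21.5 s of the 45 s allowed.

**What I did**
- The tool only moves pointing down, so I gripped the coupler upright and dragged its nose on the desk twice to swivel it in the fingers. It ended at about 19–20° in the nipple's plane.
- I then lifted it and pushed it on along the nipple's 22° axis.

**What the last checks showed**
- **Snap:** the push needed about 8 N at the catch balls, after which the coupler was drawn on with about 6 N.
- **Home:** the valve spring push then built up, and the coupler stopped. A further 0.7 mm of commanded push moved it almost nothing while the force rose, so I take it to be on the collar. I found no reading of the catches or the valve pin to confirm this directly.
- **Final push:** about 23 N on the nipple, within about 3° of its axis. The highest force in any reading was about 23 N; I read forces only at the end of each move. The fingers were still closed on the coupler at hand-in.
- **Position:** the tool stopped within about 1.5 mm of the computed home position, in height and along the lean. That suggests the coupler is about 1° off square.

**What failed or disagreed**
- The first drag gave only about 13° of tilt, so I repeated it.
- The fingers seem to hold the coupler near its cap rather than at mid-grip.
- My automatic tilt fit failed after the second drag (12°, large residual), so I used edges read off the picture instead.
- In the last pictures the gripper and nose hide the collar, so the seating shows only in the forces and the position.

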